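Gauge a damper pin on the washer lid

TASK

Take the pin that hangs in the middle slot of the tray and size it on the hole gauge: put its shank right through the largest hole first, then step down to smaller holes until one refuses it, pressing only gently so that nothing is forced. Then leave it standing upright in the smallest hole that it passed, pushed fully home with its head down on the plate, and leave the other two pins, the jar, the spray bottle and the caddy as they are.

Things in the scene. Friction and masses are not known exactly. Their poses are not given: they have to be found in the camera images.
- pin_a: plain steel pin: round shank 52 mm long with flat foot (0.8 mm chamfer), on top a round grip head 32 mm in diameter, 26 mm tall; 0.14 to 0.35 kg. Origin: centre of the foot; z: along the pin, up to the head. The three pins have equal heads and lengths, but shanks of 22, 18 and 14 mm; which pin has which is not known beforehand. It hangs in a tray slot
- pin_b: plain steel pin: round shank 52 mm long with flat foot (0.8 mm chamfer), on top a round grip head 32 mm in diameter, 26 mm tall; 0.14 to 0.35 kg. Origin: centre of the foot; z: along the pin, up to the head. The three pins have equal heads and lengths, but shanks of 22, 18 and 14 mm; which pin has which is not known beforehand. It hangs in a tray slot
- pin_c: plain steel pin: round shank 52 mm long with flat foot (0.8 mm chamfer), on top a round grip head 32 mm in diameter, 26 mm tall; 0.14 to 0.35 kg. Origin: centre of the foot; z: along the pin, up to the head. The three pins have equal heads and lengths, but shanks of 22, 18 and 14 mm; which pin has which is not known beforehand. It hangs in a tray slot
- tray: hard grey plastic tray, 130 (x) by 178 (y) mm, fixed. Origin: centre of its underside. Dividers in pairs, 66 mm tall, form three slots along its x, 25 mm wide and open on top, at y = -54, 0 and +54 mm. One pin hangs upright in each, its head's underside on the divider tops, its foot 14 mm above the washer lid, within 26 mm of the slot's middle
- gauge: hole gauge, fixed and rigid: aluminium plate 156 (x) by 50 (y) by 10 mm on a leg at each end, top 75 mm above the lid, free below. Origin: under the plate's centre, on the lid. Four through holes in a row along x, 36 mm apart. A shank is 1.4 mm thinner than the smallest hole it passes, 2.6 mm thicker than the next. A pin gripped and driven on against the plate soon exceeds 35 N, which spoils it
- gauge_hole0 (a point): centre of a gauge hole's mouth, level with the plate's top: hole 1, the largest, at the gauge's x = -54 mm, bore 23.4 mm, almost without bevel. Axes as the gauge (z up). A pin too thick for it, or more than about 1 mm off its centre, comes to rest with its foot on the plate
- gauge_hole1 (a point): centre of a gauge hole's mouth, level with the plate's top: hole 2, at x = -18 mm, bore 19.4 mm, almost without bevel. Axes as the gauge (z up). A pin too thick for it, or more than about 1 mm off its centre, comes to rest with its foot on the plate
- gauge_hole2 (a point): centre of a gauge hole's mouth, level with the plate's top: hole 3, at x = +18 mm, bore 15.4 mm, almost without bevel. Axes as the gauge (z up). A pin too thick for it, or more than about 1 mm off its centre, comes to rest with its foot on the plate
- gauge_hole3 (a point): centre of a gauge hole's mouth, level with the plate's top: hole 4, the smallest, at x = +54 mm, bore 11.4 mm, almost without bevel. Axes as the gauge (z up). A pin too thick for it, or more than about 1 mm off its centre, comes to rest with its foot on the plate
- spray_bottle: upright white spray bottle, 72 mm in diameter, 230 mm tall, loose; origin: centre of its underside. Not part of the work
- jar: small glass jar with a steel lid, 62 mm in diameter, 75 mm tall, loose; origin: centre of its underside. Not part of the work
- caddy: round white turntable caddy, 160 mm in diameter, holding a brush and a scoop that reach 150 mm up; it turns freely about its middle; origin: on the lid under its axis. Not part of the work
Things that resemble listed ones, but are neither listed nor needed, are in the scene too. What is shaped like the pin_b but red is not meant.

How it is judged:
By the outcome, as a careful person would: the job done as asked, in the order asked, and still so for the second after the job is handed in, with the robot touching nothing.
It also fails if it takes over 69 s, if anything falls off the work surface, if the arm or the gripper's body presses on something with over 40 N, if the wrist force passes 120 N, or if a joint passes its speed limit or range.

ROBOT

A 6-joint arm with a two-finger parallel gripper is mounted at the origin on the work surface. World frame = base frame: x ahead of the robot, y to its left, z up, the work surface at z = 0. Lengths are in m, angles in rad, forces in N, time in s.
With the tool pointing down it reaches from about 0.4 to 0.925 m from the base axis. Payload 3.4 kg.
Tool frame: the origin (TCP) lies at the very end of the fingers, on their centre line; the grasp point (between the pads) lies 19 mm behind it (pinch_z is the distance from the TCP to the grasp point, in m); z points along the fingers, y is the line along which they close (so a half turn about z gives the same grasp; the last joint's range is limited). The gripper opens to 85 mm and grips with 20 to 120 N. Pads are 22 mm wide; open, the fingers measure 114 mm over their backs; the gripper's body (76 mm by 85 mm) begins 54 mm behind the grasp point. The pads swing forward as they close: fully open they stand 13 mm farther back than shut.
Start: joints at [1.183, 0.307, 1.506, -0, 1.328, -0.073], TCP at [0.178, 0.547, 0.231] pointing down, gripper open.
Joint ranges: [-3.12, 3.12], [-1.05, 2.28], [0.14, 2.33], [-1.42, 4.57], [0.1, 2.73], [-2.68, 2.68]. Speed limits (rad/s): [2.57, 2.57, 3.14, 3.14, 3.14, 3.14].

INTERFACE

Orientations are given as a rotation vector (axis times angle).
In Python, from workcell import * gives the robot as it stands.
- The arm moves only by the shell command python3 -m inch 'ROWS'. ROWS is text: rows parted by semicolons, each of 5 numbers parted by spaces: the opening, from 0 (shut) to 1 (fully open), then the shift along the tool's x, y, z in m, then the turn about the tool's z in rad. A call has 1 to 12 rows; each row shifts and turns the commanded pose from where the row before left it, along the tool's axes as they then stand; what a row does not reach is not made up. A row lasts 1/8 s, in which the tool goes at most 62.5 mm and 10.7 degrees, less where a joint would pass 70% of its speed; a pose out of reach is approached as far as the arm can. A call with a gripper value outside its range is refused whole. The fingers move at their own pace and stop on an object; the grip force is fixed at half the most. Time passes only in rows, so rows that do not move let the fingers close. It gives the time, the measured TCP pose, the force, the opening and the grip force at its end, in the units of the state.
- read_state(): the state, without advancing time (a new reading comes with each control period).
- capture(name): name is "scene" or "top" or "wrist"; returns (picture, depth): 400x640x3 uint8, red, green, blue; 400x640 float32, m along the optical axis (not along the pixel's ray), 0 where there is no reading.
- get_calibration(name): a dict with "fov_y" (degrees; the focal length in pixels is half the picture's height over the tangent of half this angle, whatever the lens; pixels are square), "cx", "cy" (the principal point, pixels), "R" (3x3) and "t" (3): a world point X has camera coordinates R X + t. Camera axes: x right, y down, z forward; pixel columns grow to the right and rows downward; lengths in m; the calibration is good to about 2 mm. A picture is of the moment at which its call begins: read the wrist's pose just before it. get_calibration takes no time and is no camera call; for the wrist camera it gives the pose at the moment of the call.
- job_done(): hands the job in; it is judged then, once.
Trained networks look in the newest picture that a camera, given by its name, has taken for a name from the list of things; names that differ only in an ending like _2 or _b are one class to them, and where a whole thing is asked for, a point or a joint stands for the part that bears it (a point fixed in the world has none). Each returns a list of dicts, best first, with "confidence" (0 to 1); they miss things now and then, are a little off and sometimes report something else, mostly with a low value. They report only what shows in the picture. A call takes as long as a camera call. They do not tell look-alikes from the thing itself.
- silhouettes(query, camera): "pixels" (400x640 bool, what is visible of it) and "rect" ([centre column, centre row, width, height] in pixels, round what is visible of it).
The state is a dict: "time": time; "joints": joint angles; "dq": joint speeds; "joint_efforts": joint torques, N m; "tcp_pos": TCP position; "tool_rot": TCP orientation; "contact_force": force on the tool from outside, world axes, zero at the start; "ft_torque": the same for the moment, N m; "grip_width": finger opening in m; "finger_force": force on a finger pad.
Only numpy, scipy, OpenCV 4.12 (cv2) and the standard library are available. Lean on these libraries where they do the work, as an engineer would, in place of code of your own. Each camera call takes 0.05 s, during which the arm holds its last target. There are 200 camera calls.

## Working session

There is one attempt and no reset: what is moved stays moved. The work goes in short steps, Python scripts to look and compute and a shell command to move; the robot and the scene stay as the last step left them, time stands still between calls to the robot, and variables do not carry over. Pictures are saved under pics/ and viewed, at most 10 in all, crops included, and the job is handed in when it is done.

```bash
mkdir -p pics; ls; cat > h.py <<'E'
from workcell import *
import numpy as np, cv2
def save(n,p): cv2.imwrite('pics/'+n,p[:,:,::-1])
def pts(depth,c):
    f=depth.shape[0]/2/np.tan(np.radians(c['fov_y'])/2)
    v,u=np.mgrid[:depth.shape[0],:depth.shape[1]]
    X=np.dstack([(u-c['cx'])/f*depth,(v-c['cy'])/f*depth,depth])
    return (X-np.array(c['t']))@np.array(c['R'])
E
python3 - <<'E'
from h import *
s=read_state();print(s)
for n in("scene","top"):
    p,d=capture(n);c=get_calibration(n);save(n+'0.png',p);np.savez(n+'0.npz',p=p,d=d,w=pts(d,c));print(n,c)
E
```

```text
pics
{'time': 0.0, 'joints': array([ 1.18249020e+00,  3.07565882e-01,  1.50767757e+00, -6.93958948e-07,
        1.32839094e+00, -7.35229423e-02]), 'dq': array([ 0.00051703, -0.00215238, -0.00058717,  0.00036846, -0.00148128,
        0.00033955]), 'joint_efforts': array([-4.09543369e-03, -4.57554352e+01, -2.51914394e+01, -3.81646387e-04,
        1.35627942e-02,  2.39460585e-07]), 'tcp_pos': array([0.17779713, 0.54608721, 0.23038354]), 'tool_rot': array([-0.49234769, -3.10229861,  0.00312181]), 'contact_force': array([ 1.08461353, -0.80810906,  0.03917524]), 'ft_torque': array([0.02472804, 0.03548396, 0.00981106]), 'finger_force': 0.0, 'grip_width': 0.08507738491455516}
scene {'fov_y': 57.932503696542895, 'cx': 317.87981230761415, 'cy': 197.8461464523836, 'R': array([[-0.71031016,  0.70384425,  0.00792072],
       [ 0.43962531,  0.45239589, -0.77593012],
       [-0.54971726, -0.5476689 , -0.63076915]]), 't': array([ 0.44637143, -0.21210051,  1.17388729])}
top {'fov_y': 42.400934142747666, 'cx': 320.30891756278413, 'cy': 203.9605425995521, 'R': array([[ 0.01133387, -0.99993222, -0.00266443],
       [-0.99042463, -0.01085938, -0.13762675],
       [ 0.13758849,  0.00419876, -0.99048058]]), 't': array([0.00662713, 0.6080422 , 1.33297425])}
```

View pics/scene0.png

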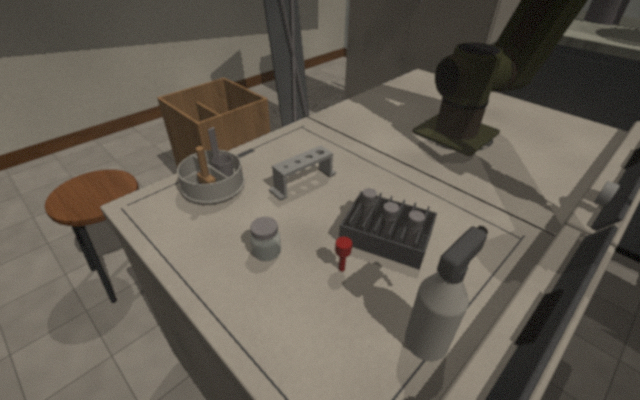

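View pics/top0.png

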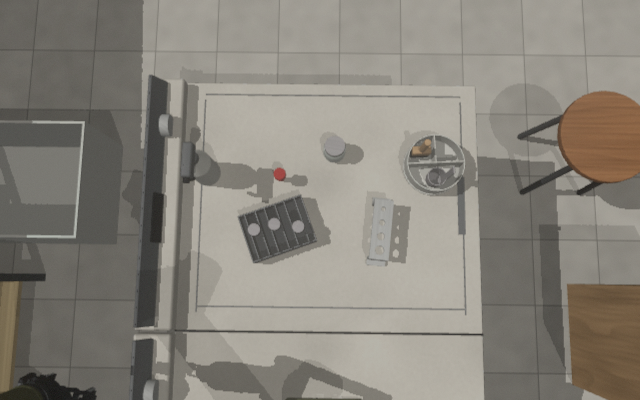

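Scene: the tray is at top-view pixel (277,228), with pins at (254,229), (274,224) and (298,226), and the gauge at (380,230). The red look-alike is at (280,174), the jar at (334,148), the caddy at (435,163) and the bottle at (195,165). The candidates for the pin are these three grey heads plus the red one; by the description I choose the middle one at (274,224).

```bash
python3 - <<'E'
from h import *
z=np.load('top0.npz');w=z['w'];p=z['p']
for u,v in[(254,229),(274,224),(298,226),(280,174),(334,148),(240,280)]: print((u,v),w[v,u].round(4))
Z=w[:,:,2]
def cl(box,lo,hi):
    u0,u1,v0,v1=box; m=np.zeros(Z.shape,bool); m[v0:v1,u0:u1]=True
    m&=(Z>lo)&(Z<hi); return m
# heads
m=cl((235,320,195,265),.083,.105)
n,l,st,ce=cv2.connectedComponentsWithStats(m.astype(np.uint8))
for i in range(1,n):
    if st[i,4]>20:
        q=w[l==i]; print('head',st[i,4],ce[i],q.mean(0).round(4),(q.min(0)).round(4),q.max(0).round(4))
m=cl((355,405,185,280),.065,.085); q=w[m]; r=cv2.minAreaRect(q[:,:2].astype(np.float32)); print('gauge',q.mean(0),r)
m=cl((225,330,185,275),.055,.075); q=w[m]; r=cv2.minAreaRect(q[:,:2].astype(np.float32)); print('tray',r, np.median(q[:,2]))
im=cv2.resize(p[185:275,230:410],None,fx=4.4,fy=4.4,interpolation=cv2.INTER_CUBIC); save('crop_top.png',im)
E
```

```text
(254, 229) [0.5346 0.1817 0.0918]
(274, 224) [0.5482 0.1311 0.09  ]
(298, 226) [0.5435 0.0695 0.0925]
(280, 174) [0.68   0.1193 0.0827]
(334, 148) [ 0.7527 -0.0212  0.0762]
(240, 280) [ 0.4045  0.2281 -0.0031]
head 123 [274.09756098 223.31707317] [0.5499 0.1308 0.0909] [0.5352 0.1152 0.0846] [0.5657 0.1465 0.099 ]
head 129 [298.         225.73643411] [0.5443 0.0696 0.0913] [0.5287 0.0542 0.0841] [0.5595 0.0853 0.0999]
head 128 [253.953125 228.6875  ] [0.5355 0.182  0.0912] [0.5197 0.1669 0.083 ] [0.5503 0.1977 0.0983]
gauge [ 0.54307146 -0.14481697  0.07463205] ((0.5410753488540649, -0.1450120210647583), (0.050513532012701035, 0.15619786083698273), 84.37126922607422)
tray ((0.5428236722946167, 0.1262437254190445), (0.1295071244239807, 0.17471130192279816), 19.160911560058594) 0.06487803762367675
```

View pics/crop_top.png

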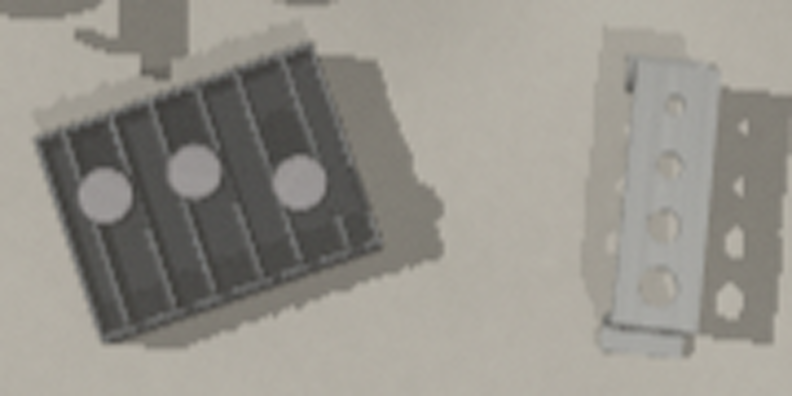

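The crop shows three grey heads hanging in the slots. The middle one, at crop (194,171), is the target. The gauge's largest hole is the near one at crop (659,286), and the smallest is at (676,104). The heights fit: heads 0.091, gauge top 0.075, dividers 0.065.

```bash
cat >> h.py <<'E'
from scipy.spatial.transform import Rotation as Ro
def plan(target,yaw_y=None):
    """tool-frame shift to reach world target, then turn about tool z bringing tool y to world angle (deg, mod 180)"""
    s=read_state();R=Ro.from_rotvec(s['tool_rot']).as_matrix()
    d=R.T@(np.array(target)-s['tcp_pos'])
    a=np.degrees(np.arctan2(R[1,1],R[0,1]))
    out=dict(t=s['time'],tcp=s['tcp_pos'].round(4),tilt=R[:,2].round(4),yang=round(a,2),shift=d.round(4),f=s['contact_force'].round(1),w=round(s['grip_width'],4))
    if yaw_y is not None:
        k=(a-yaw_y+90)%180-90; out['turn']=round(np.radians(k),4)
    print(out)
E
python3 - <<'E'
from h import *
plan([.5499,.1308,.25],19.16)
c=get_calibration('wrist');s=read_state();R=Ro.from_rotvec(s['tool_rot']).as_matrix()
cw=-np.array(c['R']).T@c['t'];print(c['fov_y'],c['cx'],c['cy'],'cam in tool',R.T@(cw-s['tcp_pos']),'cam axes in tool',(np.array(c['R'])@R).round(3))
E
```

```text
{'t': 0.1, 'tcp': array([0.1778, 0.5461, 0.2305]), 'tilt': array([-7.0e-04, -1.7e-03, -1.0e+00]), 'yang': np.float64(71.96), 'shift': array([-0.4824, -0.2798, -0.0191]), 'f': array([-0.1,  0.4,  0.6]), 'w': 0.0853, 'turn': np.float64(0.9216)}
59.05526620808083 321.5605622114498 201.28844769713342 cam in tool [ 0.07914223 -0.00077585 -0.1419455 ] cam axes in tool [[-0.     1.     0.   ]
 [-0.95   0.    -0.312]
 [-0.312 -0.     0.95 ]]
```

```bash
python3 -m inch '1 -.04 -.0233 -.0019 0;1 -.0482 -.028 -.0019 0;1 -.0482 -.028 -.0019 0;1 -.0482 -.028 -.0019 0;1 -.0482 -.028 -.0019 0;1 -.0482 -.028 -.0019 0;1 -.0482 -.028 -.0019 0;1 -.0482 -.028 -.0019 0;1 -.0482 -.028 -.0019 0;1 -.0482 -.028 -.0019 0;1 -.0082 -.0047 0 0;1 0 0 0 0'
python3 -m inch '1 0 0 0 .18;1 0 0 0 .18;1 0 0 0 .18;1 0 0 0 .18;1 0 0 0 .18;1 0 0 0 .02;1 0 0 0 0;1 0 0 0 0'
python3 - <<'E'
from h import *
plan([.5499,.1308,.20],19.16)
c=get_calibration('wrist');p,d=capture('wrist');save('w1.png',p);np.savez('w1.npz',p=p,d=d,w=pts(d,c))
E
```

```text
time: 1.6
tcp_pos: [0.5494, 0.1308, 0.2496]
tool_rot: [-0.495, -3.101, 0.0]
contact_force: [-1.4, -0.6, -0.3]
grip_width: 0.0855
finger_force: 0.0
time: 2.6
tcp_pos: [0.5493, 0.1317, 0.2503]
tool_rot: [-1.816, -2.564, 0.0]
contact_force: [0.3, -0.3, -0.3]
grip_width: 0.0852
finger_force: 0.0
{'t': 2.6, 'tcp': array([0.5493, 0.1317, 0.2503]), 'tilt': array([-2.e-04,  1.e-04, -1.e+00]), 'yang': np.float64(19.38), 'shift': array([-0.001 ,  0.0003,  0.0503]), 'f': array([ 0.3, -0.3, -0.3]), 'w': 0.0852, 'turn': np.float64(0.0039)}
```

View pics/w1.png

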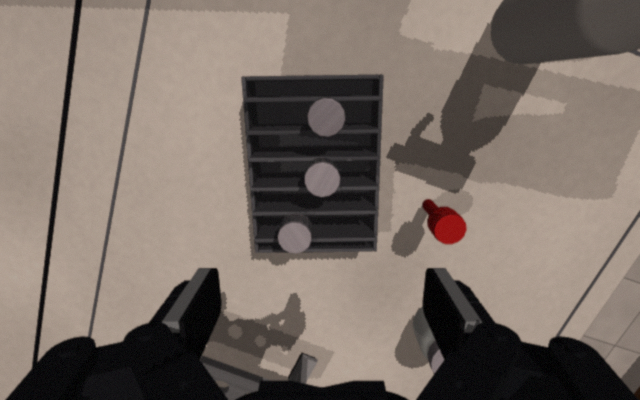

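The wrist view shows three heads: the middle pin at (322,180) in the middle slot (dividers at rows 158–188), the others at (326,117) and (294,237), and the red decoy at (446,222). The choice is confirmed.

```bash
cat >> h.py <<'E'
def circ(w,m,zt=None):
    """minEnclosing/centroid of masked world points, xy"""
    q=w[m]; (c,r)=cv2.minEnclosingCircle(q[:,:2].astype(np.float32)); return q.mean(0).round(4),np.round(c,4),round(r,4)
def rayplane(u,v,c,z):
    f=200/np.tan(np.radians(c['fov_y'])/2);R=np.array(c['R']);C=-R.T@c['t']
    d=R.T@np.array([(u-c['cx'])/f,(v-c['cy'])/f,1]); return C+d*(z-C[2])/d[2]
def head(p,d,c,near,z,r=.016):
    """project a circle of world radius r at height z; refine centre by edge fit on gray picture"""
    w=pts(d,c); m=(np.hypot(w[...,0]-near[0],w[...,1]-near[1])<.024)&(abs(w[...,2]-z)<.006)
    k,l,st,ce=cv2.connectedComponentsWithStats(m.astype(np.uint8)); i=1+st[1:,4].argmax()
    cn,_=cv2.findContours((l==i).astype(np.uint8),cv2.RETR_EXTERNAL,cv2.CHAIN_APPROX_NONE)
    e=cv2.fitEllipse(max(cn,key=len)); return rayplane(e[0][0],e[0][1],c,z),e,np.median(w[l==i],0)
E
python3 - <<'E'
from h import *
z=np.load('w1.npz');c=get_calibration('wrist')
for n in[(.5499,.1308),(.5443,.0696),(.5355,.182)]: print(head(z['p'],z['d'],c,n,.092))
w=z['w'];m=(abs(w[...,2]-.066)<.006);m[:60]=0;m[260:]=0;m[:,:235]=0;m[:,392:]=0
print(cv2.minAreaRect(w[m][:,:2].astype(np.float32)))
E
```

```text
(array([0.54965143, 0.13269946, 0.092     ]), ((321.80511474609375, 178.6666259765625), (34.850345611572266, 35.16432571411133), 87.88341522216797), array([0.54966836, 0.1324884 , 0.0913139 ]))
(array([0.54395781, 0.07214947, 0.092     ]), ((294.3184814453125, 236.57583618164062), (32.11994552612305, 33.31854248046875), 100.3930435180664), array([0.54395767, 0.07188575, 0.09132416]))
(array([0.53513709, 0.18362628, 0.092     ]), ((325.6401062011719, 116.88175201416016), (37.09452438354492, 38.04218673706055), 177.22239685058594), array([0.53520304, 0.18355806, 0.09135314]))
((0.54304438829422, 0.12788178026676178), (0.12213828414678574, 0.14152948558330536), 20.119949340820312)
```

```bash
python3 -m inch '1 .0003 .0005 .04 0;1 0 0 .045 0;1 0 0 .045 0;1 0 0 .03 0;1 0 0 .015 0;1 0 0 .007 0;1 0 0 0 0'
python3 - <<'E'
from h import *
plan([.5497,.1325,.068],19.4)
c=get_calibration('wrist');p,d=capture('wrist');save('w2.png',p);np.savez('w2.npz',p=p,d=d,w=pts(d,c))
print(head(p,d,c,(.5497,.1325),.092))
E
```

```text
time: 3.52
tcp_pos: [0.5506, 0.1318, 0.0687]
tool_rot: [1.818, 2.561, 0.001]
contact_force: [-0.2, -0.3, 0.4]
grip_width: 0.0854
finger_force: 0.0
{'t': 3.525, 'tcp': array([0.5506, 0.1318, 0.0687]), 'tilt': array([ 8.e-04,  1.e-04, -1.e+00]), 'yang': np.float64(19.26), 'shift': array([ 0.001 , -0.0006,  0.0007]), 'f': array([-0.2, -0.3,  0.4]), 'w': 0.0854, 'turn': np.float64(-0.0025)}
(array([0.54893425, 0.13451653, 0.092     ]), ((319.0792541503906, 291.5680236816406), (75.07168579101562, 79.86341094970703), 87.54408264160156), array([0.54914329, 0.13400914, 0.09127757]))
```

View pics/w2.png

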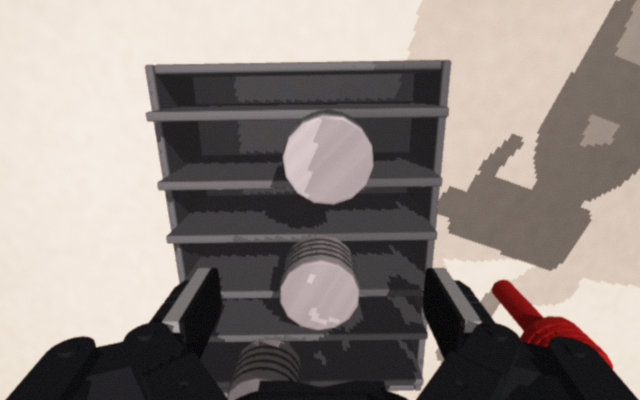

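The middle head is centred between the open fingers at about (320,291). The neighbours, at (328,158) and (265,370), are clear of the fingers. Closing.

```bash
python3 -m inch '1 .001 0 0 0;.2 0 0 0 0;.2 0 0 0 0;.2 0 0 0 0;.2 0 0 0 0;.2 0 0 0 0;.2 0 0 0 0;.2 0 0 0 0'
python3 -m inch '.2 0 0 -.004 0;.2 0 0 -.02 0;.2 0 0 -.04 0;.2 0 0 -.045 0;.2 0 0 -.02 0;.2 0 0 0 0;.2 0 0 0 0'
python3 - <<'E'
from h import *
plan([.541,-.145,.22],19.4)
c=get_calibration('wrist');p,d=capture('wrist');save('w3.png',p);np.savez('w3.npz',p=p,d=d,w=pts(d,c))
E
```

```text
time: 4.58
tcp_pos: [0.5501, 0.1327, 0.0688]
tool_rot: [1.818, 2.561, 0.001]
contact_force: [-0.9, 0.3, 5.4]
grip_width: 0.0303
finger_force: 59.1
time: 5.45
tcp_pos: [0.5485, 0.1324, 0.1958]
tool_rot: [-1.817, -2.56, 0.003]
contact_force: [-0.4, -0.4, -2.6]
grip_width: 0.0302
finger_force: 59.6
{'t': 5.45, 'tcp': array([0.5485, 0.1324, 0.1958]), 'tilt': array([-3.e-03, -5.e-04, -1.e+00]), 'yang': np.float64(19.25), 'shift': array([-0.2595, -0.0986, -0.0241]), 'f': array([-0.4, -0.4, -2.6]), 'w': 0.0302, 'turn': np.float64(-0.0026)}
```

View pics/w3.png

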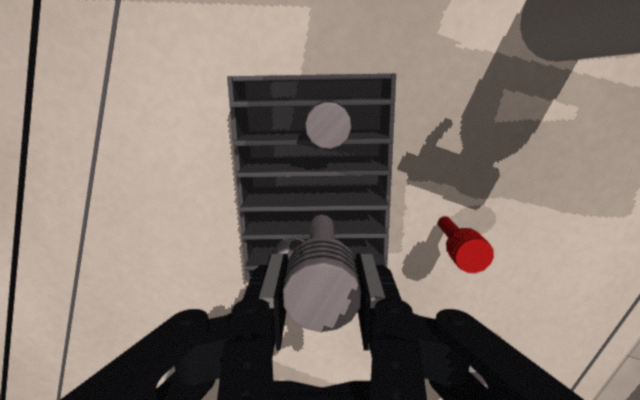

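Gripped: the middle slot is empty and the shank shows at (320,222) below the head (320,288). Next, move to a viewing pose just past the gauge.

```bash
python3 -m inch '.2 -.02 -.0065 0 0;.2 -.038 -.0125 0 0;.2 -.0434 -.014 0 0;.2 -.0434 -.014 0 0;.2 -.0434 -.014 0 0;.2 -.0434 -.014 0 0;.2 -.038 -.0125 0 0;.2 -.025 -.008 0 0;.2 -.009 -.0025 0 0;.2 0 0 0 0;.2 0 0 0 0'
python3 - <<'E'
from h import *
plan([.541,-.145,.20],19.4)
s=read_state();c=get_calibration('wrist');p,d=capture('wrist');save('w4.png',p);np.savez('w4.npz',p=p,d=d,w=pts(d,c))
import pickle;pickle.dump((s,c),open('w4.pkl','wb'))
R=Ro.from_rotvec(s['tool_rot']).as_matrix();T=(pts(d,c)-s['tcp_pos'])@R
from scipy.optimize import least_squares
for lo,hi in[(-.0255,-.0215),(.006,.02),(.02,.035),(.035,.05)]:
    m=(T[...,2]>lo)&(T[...,2]<hi)&(abs(T[...,0])<.022)&(abs(T[...,1])<(.02 if lo<0 else .012));q=T[m]
    if len(q)<20: print(lo,len(q));continue
    if lo<0: print('top',len(q),q.mean(0),q.min(0),q.max(0))
    else:
        r=least_squares(lambda a:np.hypot(q[:,0]-a[0],q[:,1]-a[1])-a[2],[0,0,.009],loss='soft_l1',f_scale=.001);print(lo,len(q),r.x)
E
```

```text
time: 6.88
tcp_pos: [0.5569, -0.1853, 0.197]
tool_rot: [-1.817, -2.561, -0.0]
contact_force: [0.2, -0.1, -2.6]
grip_width: 0.0302
finger_force: 59.7
{'t': 6.875, 'tcp': array([ 0.5569, -0.1853,  0.197 ]), 'tilt': array([-9.e-04,  9.e-04, -1.e+00]), 'yang': np.float64(19.29), 'shift': array([ 0.0433, -0.0017, -0.003 ]), 'f': array([ 0.2, -0.1, -2.6]), 'w': 0.0302, 'turn': np.float64(-0.0019)}
top 4365 [ 0.00042826  0.00024842 -0.02259668] [-0.01643469 -0.01985781 -0.02548502] [ 0.01560649  0.01999455 -0.02150267]
0.006 0
0.02 199 [-0.00081986  0.00023514  0.00680181]
0.035 233 [-0.00088048  0.00021959  0.00684448]
```

View pics/w4.png

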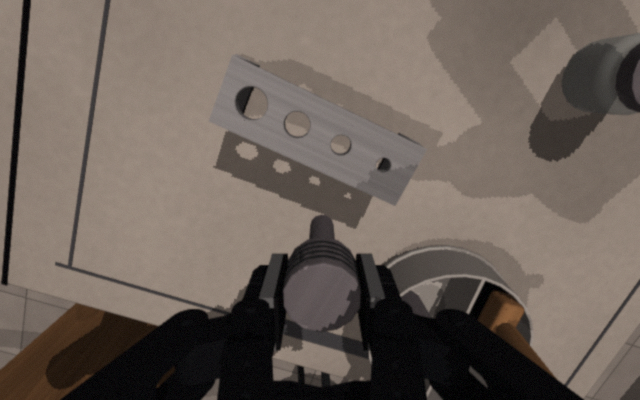

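The gauge is at (320,130), with holes at (253,102), (297,124), (340,145) and (384,164), largest to smallest. The pin hangs straight in the grip and its shank radius measures about 7 mm. The caddy is at lower right, clear of the arm. Now fit the holes.

```bash
cat > holes.py <<'E'
from h import *
from scipy.optimize import least_squares
def holes(p,d,c,tol=.0025,vmax=215):
    w=pts(d,c);Z=w[...,2]
    m=((abs(Z-np.median(Z[(Z>.069)&(Z<.081)]))<tol)).astype(np.uint8);m[vmax:]=0
    k,l,st,ce=cv2.connectedComponentsWithStats(m);i=1+st[1:,4].argmax();m=(l==i).astype(np.uint8)
    cn,hi=cv2.findContours(m,cv2.RETR_CCOMP,cv2.CHAIN_APPROX_NONE)
    out=[]
    for a,h in zip(cn,hi[0]):
        if h[3]>=0 and cv2.contourArea(a)>60:
            P=np.array([rayplane(u,v,c,.075)[:2] for u,v in a[:,0]])
            r=least_squares(lambda b:np.hypot(P[:,0]-b[0],P[:,1]-b[1])-b[2],[*P.mean(0),.008],loss='soft_l1',f_scale=.0005)
            out.append(r.x)
    out=np.array(sorted(out,key=lambda b:b[0]))
    o=max((a for a,h in zip(cn,hi[0]) if h[3]<0),key=len)
    P=np.array([rayplane(u,v,c,.075)[:2] for u,v in o[:,0]],np.float32)
    return out,cv2.minAreaRect(P),np.median(Z[m>0])
E
python3 - <<'E'
from holes import *
import pickle
z=np.load('w4.npz');s,c=pickle.load(open('w4.pkl','rb'))
o,r,zz=holes(z['p'],z['d'],c)
print(o.round(4),r,zz)
print(np.diff(o[:,:2],axis=0),np.hypot(*np.diff(o[:,:2],axis=0).T))
E
```

```text
[[ 0.4873 -0.1389  0.0117]
 [ 0.5229 -0.1425  0.0098]
 [ 0.5584 -0.146   0.0078]
 [ 0.5939 -0.1496  0.0058]] ((0.5406689643859863, -0.14441633224487305), (0.04997973516583443, 0.15563815832138062), 84.35574340820312) 0.07440122571648368
[[ 0.03559873 -0.00359214]
 [ 0.03551528 -0.00343016]
 [ 0.03550694 -0.00358647]] [0.0357795  0.03568055 0.03568761]
```

```bash
python3 -m inch '.2 .02 -.015 0 0;.2 .0278 -.021 .01 0;.2 .02 -.015 .02 0;.2 0 0 .015 0;.2 0 0 0 0;.2 0 0 0 0'
cat > look.py <<'E'
from holes import *
import sys
def look(name,hole,z):
    s=read_state();c=get_calibration('wrist');p,d=capture('wrist');save(name+'.png',p);np.savez(name+'.npz',p=p,d=d)
    R=Ro.from_rotvec(s['tool_rot']).as_matrix();T=(pts(d,c)-s['tcp_pos'])@R
    m=(T[...,2]>.028)&(T[...,2]<.05)&(abs(T[...,0])<.012)&(abs(T[...,1])<.012);q=T[m]
    r=least_squares(lambda a:np.hypot(q[:,0]-a[0],q[:,1]-a[1])-.007,[0,0],loss='soft_l1',f_scale=.001)
    off=R@np.array([r.x[0],r.x[1],0]);print('pin in tool',len(q),r.x.round(4))
    try:
        o,rc,zz=holes(p,d,c,vmax=400);print('holes',o.round(4).tolist(),np.round(rc[0],4),rc[2],round(zz,4))
    except Exception as e: print('no holes',e)
    plan([*(np.array(hole)-off[:2]),z],19.29)
E
python3 -c "
from look import *
look('l1',(.4869,-.1389),.14)"
```

```text
time: 7.68
tcp_pos: [0.4886, -0.1397, 0.1529]
tool_rot: [1.817, 2.56, 0.001]
contact_force: [0.8, -0.4, -2.3]
grip_width: 0.0305
finger_force: 59.8
pin in tool 356 [-0.001   0.0002]
holes [[0.5221, -0.142, 0.0096], [0.5576, -0.1454, 0.0076], [0.5933, -0.1491, 0.0055]] [ 0.5405 -0.1439] 84.35536193847656 0.0745
{'t': 7.725, 'tcp': array([ 0.4886, -0.1398,  0.153 ]), 'tilt': array([ 2.1e-03, -9.0e-04, -1.0e+00]), 'yang': np.float64(19.25), 'shift': array([ 0.0024, -0.0015,  0.013 ]), 'f': array([ 0.1,  0.4, -1.7]), 'w': 0.0297, 'turn': np.float64(-0.0006)}
```

```bash
python3 -m inch '.2 .0024 -.0016 0 0;.2 0 0 .01 0;.2 0 0 .006 0;.2 0 0 .006 0;.2 0 0 .004 0;.2 0 0 0 0'
python3 -c "
from look import *
look('l2',(.4865,-.1387),.086)"
```

```text
time: 8.48
tcp_pos: [0.4842, -0.1372, 0.1259]
tool_rot: [-1.818, -2.561, 0.0]
contact_force: [0.3, -0.1, -1.4]
grip_width: 0.03
finger_force: 59.8
pin in tool 357 [-0.0011  0.0002]
holes [[0.5574, -0.1453, 0.0074], [0.5928, -0.1489, 0.0054]] [ 0.5404 -0.1438] 84.33472442626953 0.0744
{'t': 8.525, 'tcp': array([ 0.4845, -0.1374,  0.1261]), 'tilt': array([-3.e-04,  1.e-04, -1.e+00]), 'yang': np.float64(19.25), 'shift': array([-0.0009,  0.0013,  0.0401]), 'f': array([-0.4,  0.4, -2.6]), 'w': 0.0302, 'turn': np.float64(-0.0007)}
```

```bash
python3 -m inch '.2 -.0009 .0013 0 0;.2 0 0 .01 0;.2 0 0 .012 0;.2 0 0 .012 0;.2 0 0 .006 0;.2 0 0 0 0;.2 0 0 0 0'
python3 -c "
from look import *
look('l3',(.4865,-.1387),.086)"
```

```text
time: 9.4
tcp_pos: [0.4863, -0.1379, 0.0864]
tool_rot: [1.819, 2.561, 0.0]
contact_force: [-0.2, 0.2, -2.2]
grip_width: 0.0303
finger_force: 59.8
pin in tool 0 [0. 0.]
holes [] [ 0.541  -0.1361] 85.9759750366211 0.0744
{'t': 9.45, 'tcp': array([ 0.4864, -0.1379,  0.0866]), 'tilt': array([ 7.e-04, -3.e-04, -1.e+00]), 'yang': np.float64(19.25), 'shift': array([-0.0008, -0.0002,  0.0006]), 'f': array([-0.5, -0.1, -2. ]), 'w': 0.0302, 'turn': np.float64(-0.0007)}
```

View pics/l3.png

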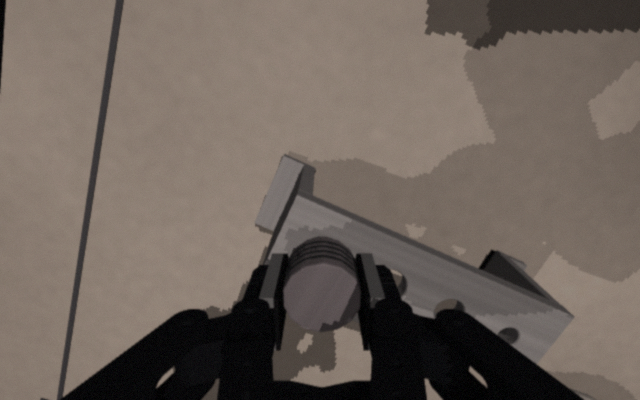

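The pin is in hole 1, about 44 mm deep, with no contact force; the head at (322,285) is just above the plate. A little deeper, then up and over to hole 2.

```bash
python3 -m inch '.2 0 0 .005 0;.2 0 0 0 0;.2 0 0 -.02 0;.2 0 0 -.025 0;.2 0 0 -.015 0;.2 0 0 0 0;.2 -.007 .015 0 0;.2 -.0082 .0176 0 0;.2 0 0 0 0;.2 0 0 0 0;.2 0 0 0 0'
python3 -c "
from look import *
look('l4',(.5222,-.1423),.086)"
```

```text
time: 10.82
tcp_pos: [0.5208, -0.1411, 0.1407]
tool_rot: [-1.818, -2.56, 0.001]
contact_force: [0.2, 0.3, -2.8]
grip_width: 0.0303
finger_force: 59.9
pin in tool 351 [-0.0011  0.0002]
holes [[0.487, -0.1384, 0.0116], [0.5579, -0.1455, 0.0076], [0.5933, -0.149, 0.0055]] [ 0.5406 -0.1439] 84.3447494506836 0.0744
{'t': 10.875, 'tcp': array([ 0.521 , -0.1411,  0.141 ]), 'tilt': array([-1.2e-03,  4.0e-04, -1.0e+00]), 'yang': np.float64(19.25), 'shift': array([-0.0005,  0.0006,  0.055 ]), 'f': array([-0.5,  0.3, -2.5]), 'w': 0.0302, 'turn': np.float64(-0.0008)}
```

```bash
python3 -m inch '.2 -.0004 .0008 .005 0;.2 0 0 .006 0;.2 0 0 .005 0;.2 0 0 .005 0;.2 0 0 0 0'
python3 - <<'E'
from h import *
plan([.5216,-.1414,.083],19.25)
E
```

```text
time: 11.5
tcp_pos: [0.5223, -0.1413, 0.1197]
tool_rot: [-1.818, -2.561, 0.001]
contact_force: [-0.8, -0.3, -1.9]
grip_width: 0.0302
finger_force: 59.9
{'t': 11.5, 'tcp': array([ 0.5223, -0.1413,  0.1197]), 'tilt': array([-1.2e-03,  4.0e-04, -1.0e+00]), 'yang': np.float64(19.25), 'shift': array([ 0.0001, -0.0006,  0.0367]), 'f': array([-0.8, -0.3, -1.9]), 'w': 0.0302, 'turn': np.float64(0.0)}
```

```bash
python3 -m inch '.2 0 -.0003 .012 0;.2 0 0 .012 0;.2 0 0 .01 0;.2 0 0 .003 0;.2 0 0 0 0'
python3 -m inch '.2 0 0 -.02 0;.2 0 0 -.025 0;.2 0 0 -.013 0;.2 0 0 0 0;.2 -.007 .015 0 0;.2 -.0082 .0176 0 0;.2 0 0 0 0;.2 0 0 0 0;.2 0 0 0 0;.2 0 0 0 0'
python3 -c "
from look import *
look('l5',(.5583,-.1457),.135)
print(plan([.5578,-.1449,.135],19.25))"
```

```text
time: 12.12
tcp_pos: [0.5223, -0.1415, 0.0829]
tool_rot: [-1.818, -2.561, 0.0]
contact_force: [0.5, -0.1, -1.7]
grip_width: 0.0301
finger_force: 59.9
time: 13.38
tcp_pos: [0.5576, -0.1451, 0.1412]
tool_rot: [-1.818, -2.561, 0.0]
contact_force: [-0.6, -0.3, -2.5]
grip_width: 0.0303
finger_force: 59.9
pin in tool 350 [-0.0011  0.0002]
holes [[0.4874, -0.1384, 0.0115], [0.5228, -0.142, 0.0096], [0.5937, -0.1489, 0.0056]] [ 0.5407 -0.1439] 84.36151123046875 0.0744
{'t': 13.425, 'tcp': array([ 0.5578, -0.1451,  0.1413]), 'tilt': array([-2.e-04,  1.e-04, -1.e+00]), 'yang': np.float64(19.24), 'shift': array([0.0003, 0.0001, 0.0063]), 'f': array([ 0.4, -0.5, -2.5]), 'w': 0.0305, 'turn': np.float64(-0.0008)}
{'t': 13.425, 'tcp': array([ 0.5578, -0.1451,  0.1413]), 'tilt': array([-2.e-04,  1.e-04, -1.e+00]), 'yang': np.float64(19.24), 'shift': array([0.0002, 0.0001, 0.0063]), 'f': array([ 0.4, -0.5, -2.5]), 'w': 0.0305, 'turn': np.float64(-0.0001)}
None
```

```bash
python3 -m inch '.2 .0003 .0001 .005 0;.2 0 0 .003 0;.2 0 0 .002 0;.2 0 0 0 0'
python3 -m inch '.2 0 0 .0015 0;.2 0 0 .001 0;.2 0 0 0 0'
python3 -c "
from look import *
look('l6',(.5583,-.1455),.12)"
```

```text
time: 13.92
tcp_pos: [0.558, -0.1448, 0.131]
tool_rot: [-1.818, -2.561, 0.0]
contact_force: [0.5, -0.1, -2.8]
grip_width: 0.0302
finger_force: 59.9
time: 14.3
tcp_pos: [0.5582, -0.1448, 0.1287]
tool_rot: [-1.819, -2.562, 0.0]
contact_force: [-0.1, -0.5, -3.2]
grip_width: 0.0303
finger_force: 59.9
pin in tool 359 [-0.001   0.0002]
holes [[0.4874, -0.1384, 0.0115], [0.5228, -0.1419, 0.0096]] [ 0.5407 -0.1438] 84.35417175292969 0.0744
{'t': 14.35, 'tcp': array([ 0.5582, -0.1448,  0.1288]), 'tilt': array([ 0., -0., -1.]), 'yang': np.float64(19.25), 'shift': array([ 0.0004, -0.0003,  0.0088]), 'f': array([ 0. , -0.2, -2.3]), 'w': 0.0301, 'turn': np.float64(-0.0006)}
```

```bash
python3 -m inch '.2 .0001 -.0001 .001 0;.2 0 0 .001 0;.2 0 0 0 0'
python3 -m inch '.2 0 0 .0015 0;.2 0 0 .0015 0;.2 0 0 0 0'
```

```text
time: 14.72
tcp_pos: [0.558, -0.1448, 0.1267]
tool_rot: [-1.819, -2.561, 0.0]
contact_force: [-0.3, 0.1, -2.4]
grip_width: 0.0301
finger_force: 59.9
time: 15.1
tcp_pos: [0.5579, -0.1448, 0.1236]
tool_rot: [-1.819, -2.561, 0.0]
contact_force: [-0.5, -0.2, -2.2]
grip_width: 0.0304
finger_force: 59.9
```

It enters hole 3 freely. Pass it through.

```bash
python3 -m inch '.2 0 0 .004 0;.2 0 0 .004 0;.2 0 0 .004 0;.2 0 0 0 0'
python3 -m inch '.2 0 0 .007 0;.2 0 0 .008 0;.2 0 0 .008 0;.2 0 0 .005 0;.2 0 0 0 0;.2 0 0 0 0'
```

```text
time: 15.6
tcp_pos: [0.5578, -0.1448, 0.1113]
tool_rot: [-1.818, -2.561, 0.001]
contact_force: [0.3, -0.5, -2.3]
grip_width: 0.0302
finger_force: 59.9
time: 16.35
tcp_pos: [0.5581, -0.1448, 0.0839]
tool_rot: [-1.819, -2.562, -0.0]
contact_force: [-0.4, 0.2, -2.2]
grip_width: 0.0302
finger_force: 59.9
```

```bash
python3 -m inch '.2 0 0 -.01 0;.2 0 0 -.02 0;.2 0 0 -.02 0;.2 0 0 -.008 0;.2 0 0 0 0;.2 0 0 0 0;.2 -.007 .015 0 0;.2 -.0082 .0176 0 0;.2 0 0 0 0;.2 0 0 0 0;.2 0 0 0 0;.2 0 0 0 0'
python3 -c "
from look import *
look('l7',(.5941,-.1492),.131)"
```

```text
time: 17.85
tcp_pos: [0.5933, -0.1483, 0.1418]
tool_rot: [-1.819, -2.561, 0.0]
contact_force: [-0.5, -1.2, -2.8]
grip_width: 0.0301
finger_force: 59.9
pin in tool 359 [-0.0011  0.0002]
holes [[0.4878, -0.1384, 0.0115], [0.5231, -0.142, 0.0096], [0.5586, -0.1456, 0.0077]] [ 0.5408 -0.1439] 84.36383819580078 0.0744
{'t': 17.9, 'tcp': array([ 0.5934, -0.1483,  0.1419]), 'tilt': array([-2.e-04,  1.e-04, -1.e+00]), 'yang': np.float64(19.25), 'shift': array([0.    , 0.0002, 0.0109]), 'f': array([-0.3,  0. , -2.1]), 'w': 0.0302, 'turn': np.float64(-0.0008)}
```

```bash
python3 -m inch '.2 0 .0003 .006 0;.2 0 0 .003 0;.2 0 0 .001 0;.2 0 0 0 0;.2 0 0 0 0'
python3 -m inch '.2 0 0 .0005 0;.2 0 0 0 0'
python3 -m inch '.2 0 0 .0005 0;.2 0 0 0 0'
```

```text
time: 18.52
tcp_pos: [0.5943, -0.1484, 0.1319]
tool_rot: [1.819, 2.561, 0.0]
contact_force: [-0.3, -0.8, -2.4]
grip_width: 0.0301
finger_force: 59.9
time: 18.77
tcp_pos: [0.5942, -0.1483, 0.1313]
tool_rot: [1.819, 2.562, 0.0]
contact_force: [0.0, 0.8, -2.2]
grip_width: 0.0301
finger_force: 59.9
time: 19.02
tcp_pos: [0.5941, -0.1483, 0.1308]
tool_rot: [-1.819, -2.562, 0.0]
contact_force: [0.3, -0.6, -2.6]
grip_width: 0.0303
finger_force: 59.9
```

```bash
python3 -m inch '.2 0 0 .0004 0;.2 0 0 0 0'
python3 -m inch '.2 0 0 .0003 0;.2 0 0 0 0'
python3 -m inch '.2 0 0 .0003 0;.2 0 0 0 0'
```

```text
time: 19.27
tcp_pos: [0.5941, -0.1483, 0.1304]
tool_rot: [-1.819, -2.562, 0.0]
contact_force: [-0.7, -0.2, -3.1]
grip_width: 0.0299
finger_force: 59.9
time: 19.52
tcp_pos: [0.5941, -0.1483, 0.1301]
tool_rot: [-1.819, -2.562, -0.0]
contact_force: [0.3, 0.5, -1.5]
grip_width: 0.0299
finger_force: 59.9
time: 19.77
tcp_pos: [0.5942, -0.1484, 0.1299]
tool_rot: [1.819, 2.561, 0.0]
contact_force: [-1.4, -0.2, -1.1]
grip_width: 0.0302
finger_force: 59.9
```

```bash
python3 -m inch '.2 0 0 .0002 0;.2 0 0 0 0'
python3 -m inch '.2 0 0 .0002 0;.2 0 0 0 0'
```

```text
time: 20.02
tcp_pos: [0.5942, -0.1484, 0.1298]
tool_rot: [1.819, 2.561, 0.0]
contact_force: [-0.9, -0.2, -0.9]
grip_width: 0.0297
finger_force: 59.9
time: 20.27
tcp_pos: [0.5942, -0.1484, 0.1297]
tool_rot: [1.818, 2.561, 0.0]
contact_force: [-0.1, -0.2, 1.6]
grip_width: 0.0298
finger_force: 60.0
```

```bash
python3 -m inch '.2 0 0 .0003 0;.2 0 0 0 0'
python3 -m inch '.2 0 0 .0003 0;.2 0 0 0 0;.2 0 0 0 0'
```

```text
time: 20.52
tcp_pos: [0.5943, -0.1485, 0.1296]
tool_rot: [1.818, 2.561, 0.0]
contact_force: [-1.0, -0.1, 5.0]
grip_width: 0.0304
finger_force: 60.4
time: 20.9
tcp_pos: [0.5944, -0.1485, 0.1295]
tool_rot: [1.818, 2.561, 0.0]
contact_force: [-2.1, -0.8, 6.0]
grip_width: 0.0299
finger_force: 60.7
```

Hole 4 refuses it: the foot rests on the plate with about 8 N at plate level. Back to hole 3.

```bash
python3 -m inch '.2 0 0 -.006 0;.2 0 0 -.006 0;.2 0 0 0 0;.2 0 0 0 0;.2 .007 -.015 0 0;.2 .0082 -.0176 0 0;.2 0 0 0 0;.2 0 0 0 0;.2 0 0 0 0;.2 0 0 0 0'
python3 -c "
from look import *
look('l8',(.5584,-.1456),.131)
plan([.5580,-.1448,.131])"
```

```text
time: 22.15
tcp_pos: [0.5589, -0.1448, 0.1408]
tool_rot: [1.818, 2.561, 0.0]
contact_force: [0.2, 0.1, -2.1]
grip_width: 0.03
finger_force: 60.1
pin in tool 357 [-0.0011  0.0002]
holes [[0.4874, -0.1384, 0.0115], [0.5228, -0.142, 0.0097], [0.5937, -0.149, 0.0057]] [ 0.5407 -0.1439] 84.36554718017578 0.0744
{'t': 22.2, 'tcp': array([ 0.5588, -0.1448,  0.1408]), 'tilt': array([ 2.e-04, -1.e-04, -1.e+00]), 'yang': np.float64(19.26), 'shift': array([ 0.0004, -0.0009,  0.0098]), 'f': array([ 0.3,  0. , -2.1]), 'w': 0.0301, 'turn': np.float64(-0.0005)}
{'t': 22.2, 'tcp': array([ 0.5588, -0.1448,  0.1408]), 'tilt': array([ 2.e-04, -1.e-04, -1.e+00]), 'yang': np.float64(19.26), 'shift': array([ 0.0002, -0.0008,  0.0098]), 'f': array([ 0.3,  0. , -2.1]), 'w': 0.0301}
```

```bash
python3 -m inch '.2 .0002 -.0008 .005 0;.2 0 0 .004 0;.2 0 0 .001 0;.2 0 0 0 0'
python3 -m inch '.2 0 0 .001 0;.2 0 0 .001 0;.2 0 0 0 0'
python3 -m inch '.2 0 0 .001 0;.2 0 0 .001 0;.2 0 0 0 0'
```

```text
time: 22.7
tcp_pos: [0.5574, -0.1447, 0.1306]
tool_rot: [-1.818, -2.561, 0.0]
contact_force: [0.8, 0.1, -1.9]
grip_width: 0.03
finger_force: 60.1
time: 23.08
tcp_pos: [0.5575, -0.1448, 0.1288]
tool_rot: [-1.819, -2.562, 0.0]
contact_force: [0.3, -0.3, -2.7]
grip_width: 0.0304
finger_force: 60.1
time: 23.45
tcp_pos: [0.5576, -0.1448, 0.1267]
tool_rot: [-1.819, -2.562, 0.0]
contact_force: [-0.6, -0.9, -2.4]
grip_width: 0.03
finger_force: 60.1
```

```bash
python3 -m inch '.2 0 .0002 .002 0;.2 0 0 .003 0;.2 0 0 .004 0;.2 0 0 0 0'
python3 -m inch '.2 0 0 .008 0;.2 0 0 .01 0;.2 0 0 .01 0;.2 0 0 .005 0;.2 0 0 0 0;.2 0 0 0 0'
python3 -m inch '.2 0 0 .0025 0;.2 0 0 0 0;.2 0 0 0 0'
```

```text
time: 23.95
tcp_pos: [0.5576, -0.1448, 0.1173]
tool_rot: [-1.818, -2.561, 0.0]
contact_force: [-0.0, -1.4, -4.1]
grip_width: 0.03
finger_force: 60.0
time: 24.7
tcp_pos: [0.5577, -0.1447, 0.0848]
tool_rot: [-1.819, -2.561, 0.0]
contact_force: [-0.4, -0.2, -3.5]
grip_width: 0.03
finger_force: 60.0
time: 25.08
tcp_pos: [0.5577, -0.1447, 0.0824]
tool_rot: [1.819, 2.562, 0.0]
contact_force: [-0.4, -0.3, -3.1]
grip_width: 0.03
finger_force: 60.0
```

```bash
python3 -m inch '.2 0 0 .002 0;.2 0 0 .0015 0;.2 0 0 0 0;.2 0 0 0 0'
python3 -m inch '.2 0 0 .0005 0;.2 0 0 0 0;.2 0 0 0 0'
python3 -m inch '.2 0 0 .0004 0;.2 0 0 0 0;.2 0 0 0 0'
```

```text
time: 25.58
tcp_pos: [0.5577, -0.1447, 0.0787]
tool_rot: [-1.819, -2.561, 0.0]
contact_force: [0.4, -0.7, -3.2]
grip_width: 0.0301
finger_force: 60.0
time: 25.95
tcp_pos: [0.5577, -0.1447, 0.0783]
tool_rot: [1.819, 2.562, 0.0]
contact_force: [0.6, -0.7, -1.5]
grip_width: 0.0302
finger_force: 60.0
time: 26.32
tcp_pos: [0.5577, -0.1447, 0.0779]
tool_rot: [1.819, 2.562, 0.0]
contact_force: [-0.6, 0.0, -2.4]
grip_width: 0.0303
finger_force: 60.0
```

```bash
python3 -m inch '.2 0 0 .0004 0;.2 0 0 0 0;.2 0 0 0 0'
python3 -m inch '.2 0 0 .0003 0;.2 0 0 0 0;.2 0 0 0 0'
```

```text
time: 26.7
tcp_pos: [0.5578, -0.1447, 0.0779]
tool_rot: [1.819, 2.561, 0.0]
contact_force: [-1.4, 0.6, 2.4]
grip_width: 0.0301
finger_force: 60.1
time: 27.08
tcp_pos: [0.5578, -0.1447, 0.0778]
tool_rot: [1.818, 2.561, 0.0]
contact_force: [-2.1, 1.4, 5.2]
grip_width: 0.0303
finger_force: 60.6
```

The head is seated on the plate at about 8 N. Ease off, open and retreat.

```bash
python3 -m inch '.2 0 0 -.0005 0;.5 0 0 0 0;.8 0 0 0 0;1 0 0 0 0;1 0 0 0 0;1 0 0 0 0;1 0 0 0 0'
python3 -m inch '1 0 0 -.01 0;1 0 0 -.03 0;1 0 0 -.04 0;1 0 0 -.04 0;1 -.02 -.005 -.03 0;1 -.04 -.01 0 0;1 -.03 -.01 0 0;1 0 0 0 0;1 0 0 0 0'
python3 - <<'E'
from h import *
c=get_calibration('wrist');p,d=capture('wrist');save('w9.png',p)
t,dt=capture('top');ct=get_calibration('top');w0=np.load('top0.npz')['w'];wt=pts(dt,ct)
print(head(p,d,c,(.5583,-.1455),.101))
D=np.abs(wt[...,2]-w0[...,2]);k,l,st,ce=cv2.connectedComponentsWithStats((D>.012).astype(np.uint8))
for i in range(1,k):
    if st[i,4]>30: print(st[i],ce[i].round())
im=np.hstack([cv2.resize(p,(480,300)),cv2.resize(t[100:290,170:480],(310,300))]);save('end.png',im)
E
```

```text
time: 27.95
tcp_pos: [0.5577, -0.1447, 0.0777]
tool_rot: [1.819, 2.562, -0.0]
contact_force: [0.9, -0.4, 0.1]
grip_width: 0.0851
finger_force: 0.0
time: 29.08
tcp_pos: [0.5635, -0.2374, 0.2279]
tool_rot: [-1.819, -2.561, -0.001]
contact_force: [-0.7, 0.3, -0.5]
grip_width: 0.0855
finger_force: 0.0
(array([ 0.55796792, -0.14562265,  0.101     ]), ((355.9655456542969, 71.24395751953125), (43.171321868896484, 46.21567916870117), 16.69997215270996), array([ 0.55800697, -0.14562015,  0.10032206]))
[258  24  11  10  31] [263.  29.]
[  269   144   260   256 22791] [425. 294.]
[376 215  13  13 131] [382. 221.]
[268 217  13  14 131] [274. 223.]
[   0  371   99   29 1698] [ 45. 389.]
```

View pics/end.png

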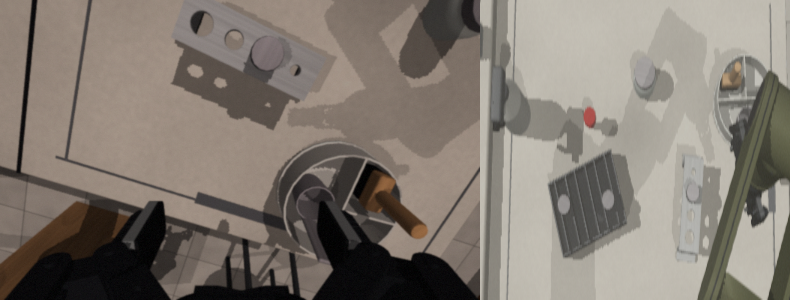

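The pin stands in hole 3 with its head top at about 0.101 m, so it is home. The other two pins, the jar and the decoy look unmoved, and the arm is 75 mm or more above the caddy.

```bash
python3 -c "
from workcell import *
print(job_done())"
```

```text
the job is handed in; nothing more can be done
None
```

The middle-slot pin (14 mm shank) passed holes 1, 2 and 3, was refused by hole 4 at about 8 N, and now stands fully home in hole 3; the job is handed in at about 29 s, and the final pictures show the other pins, jar, spray bottle and caddy as they were.

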